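# Stopper the flask and hold the mixer's key switch on

### The arm

A 6-joint arm with a two-finger parallel gripper is mounted at the origin on the work surface. World frame = base frame: x ahead of the robot, y to its left, z up, the work surface at z = 0. Lengths are in m, angles in rad, forces in N, time in s.
With the tool pointing down it reaches from about 0.4 to 0.825 m from the base axis. Payload 7 kg.
Tool frame: the origin (TCP) lies midway between the tips of the shut fingers; the grasp point (between the pads) lies 19 mm behind it; z points along the fingers, y is the line along which they close (so a half turn about z gives the same grasp; the last joint's range is limited). The gripper opens to 88 mm and grips with 3 to 60 N. Pads are 19 mm wide; open, the fingers measure 130 mm over their backs; the gripper's body (78 mm by 193 mm) begins 47 mm behind the grasp point.
Start: joints at [1.47, 0.359, 0.012, 0, -1.224, -0.288], TCP at [0.256, 0.625, 0.227] pointing down, gripper open.
Joint ranges: [-3.07, 3.07], [-1.43, 2.12], [-1.02, 1.25], [-3.03, 1.67], [-3.05, -0], [-3.03, 3.03]. Speed limits (rad/s): [2.39, 2.39, 3.01, 3.14, 3.14, 3.14].

### API

Orientations are given as [roll, pitch, yaw] about the fixed x, y, z axes, in that order (R = Rz(yaw) Ry(pitch) Rx(roll)).
In Python, from station import arm, grab_frame, camera_params, spot_in gives the robot as it stands.
- The arm moves only by the shell command python3 -m jog 'ROWS' [FORCE]. ROWS is JSON, a list that holds one entry, the list of rows, each a list of 7 numbers: the shift along the tool's x, y, z in mm, then the turn, a rotation vector about the tool's x, y, z in rad, then the finger opening in mm, from 0 to 87.6. In form: [[[x, y, z, wx, wy, wz, fingers], ...]]. A call has 1 to 20 rows; each row is the pose to reach, as a shift and turn from the pose commanded when the call began, along the tool's axes at that moment; what a row does not reach only later rows make up. A row lasts 1/8 s, in which the tool goes at most 62.5 mm and 10.7 degrees, less where a joint would pass 70% of its speed; a pose out of reach is approached as far as the arm can. A call with a gripper value outside its range is refused whole. The fingers move at their own pace and stop on an object; FORCE is the grip in N (left out, the last holds). Time passes only in rows, so rows that repeat a pose let the fingers close. It gives the time, the measured TCP pose, the force, the opening and the grip force at its end, in the units of the state.
- arm.get_state(): the state, without advancing time (a new reading comes with each control period).
- grab_frame(name): name is "side" or "top" or "wrist"; returns (picture, depth): 480x640x3 uint8, blue, green, red; 480x640 float32, m along the optical axis (not along the pixel's ray), 0 where there is no reading.
- camera_params(name): a dict with "mtx" (3x3 intrinsics, pixels), "R" (3x3) and "t" (3): a world point X has camera coordinates R X + t. Camera axes: x right, y down, z forward; pixel columns grow to the right and rows downward; lengths in m; the calibration is good to about 2 mm. A picture is of the moment at which its call begins: read the wrist's pose just before it. camera_params takes no time and is no camera call; for the wrist camera it gives the pose at the moment of the call.
- arm.job_done(): hands the job in; it is judged then, once.
Trained networks look in the newest picture that a camera, given by its name, has taken for a name from the list of things; names that differ only in an ending like _2 or _b are one class to them, and where a whole thing is asked for, a point or a joint stands for the part that bears it (a point fixed in the world has none). Each returns a list of dicts, best first, with "confidence" (0 to 1); they miss things now and then, are a little off and sometimes report something else, mostly with a low value. They report only what shows in the picture. A call takes as long as a camera call.
- spot_in(query, camera): "uv" ([column, row] in pixels, amid what is visible of it).
The state is a dict: "t": time; "q": joint angles; "qd": joint speeds; "joint_efforts": joint torques, N m; "eef_pos": TCP position; "ee_rot": TCP orientation; "force": force on the tool from outside, world axes, zero at the start; "moment": the same for the moment, N m; "width": finger opening in m; "gripper_force": force on a finger pad.
Only numpy, scipy, OpenCV 4.12 (cv2) and the standard library are available. Lean on these libraries where they do the work, as an engineer would, in place of code of your own. Each camera call takes 0.05 s, during which the arm holds its last target. There are 200 camera calls.

### The job

Get the bench mixer running: first set the orange stopper fully home and upright in the neck of the flask clamped on it and let go of it. Then take the red-headed key from its stand, work it straight down past the sticky pins into the mixer's key switch until its collar rests on the plate, turn it a quarter turn clockwise (seen from above) against the spring, and finish while still holding the key turned: do not let go. Leave the blue key and everything else on the bench where it is.

Things in the scene. Friction and masses are not known exactly. Their poses are not given: they have to be found in the camera images.
- stopper_head (a point): orange plastic stopper that stands upright on the bench on its narrow end, 54 mm high: a plug 24 mm long that tapers from 19 mm across (bottom) to 23 mm, and above it a round head 34 mm across and 30 mm high, by which to take it. This point is the centre of the head: 39 mm above the stopper's bottom, 15 mm above the head's underside. z is its axis, up.
- flask_mouth (a point): centre of the mouth, at rim height (183 mm above the bench), of the glass conical flask that is clamped, fixed, on the mixer. The neck is 26 mm inside and 31 mm outside, open, 40 mm long; the stopper's head rests on its rim when home. z up.
- red_key_head (a point): key with a red plastic head, upright in its stand, blade down. Head 28 mm wide (its x), 10 mm thick (y), 38 mm high (z, up). This point is the head's centre, 23 mm above the underside of the key's round steel collar (22 mm across, 4 mm thick).
- red_key_tip (a point): lowest point of the red key's blade, 51 mm below the head's centre. Blade, from the collar's underside down: round shaft 5 mm thick, 10 mm long, then the bit, 18 mm long, 14 mm wide (x), 5 mm thick (y), tapering at its end to 9 x 3 mm. Same axes as the head; either way round fits the switch.
- red_stand: wooden block in which the red key stands, 50 x 44 mm, 34 mm high, fixed to the bench, blade in a loose slot 30 mm deep and the collar resting on top. Draw the key straight up by 35 mm or more to free it. Origin: centre of its underside.
- blue_key_head (a point): a like key with a blue head, in a like stand of its own; it belongs to something else and stays where it is. The point is the centre of its head. The stopper and the two stands may each be in any of three places.
- mixer: the bench mixer, a white box 150 mm (x) by 280 mm (y), 54 to 60 mm high, fixed to the bench, with the clamped flask at its +y end and the key switch at its -y end, its slot set slantwise. Origin: under its middle.
- keyhole (a point): centre of the keyhole, on the square steel plate of the key switch (top 60 mm above the bench), in a red ring; slot 16.5 mm along this x, 7 mm along y, z up. The key goes 28 mm straight down, its x along this x. Sticky sprung pins resist with about 5 to 15 N: push on or wiggle. Fully in, collar on the plate, the head's centre is 23 mm above this point; turn it only then. Frame fixed to the mixer.
- switch (a joint): angle of the switch's cylinder (rad): 0 at rest, grows clockwise seen from above as the key turns it, stop at 1.65. A spring (about 0.1 N m at a quarter turn) brings it back when the key is let go. The key has about 0.15 rad of play, so turn the key a little more than the cylinder.
- amber_jar: bystander, leave alone: amber glass jar with black cap, 64 mm across, 95 mm high; origin at the centre of its underside.
- wash_bottle: bystander, leave alone: white plastic wash bottle with a bent spout, 74 mm across, 215 mm high; origin at the centre of its underside.
- mortar: bystander, leave alone: white porcelain mortar, 90 mm across, with its pestle leaning in it, 95 mm high overall; origin at the centre of its underside.
- small_mortar: bystander, leave alone: white porcelain mortar with a green inside, 76 mm across, 42 mm high; origin at the centre of its underside.
- metal_dish: bystander, leave alone: round steel dish, 96 mm across, 16 mm high, with a small tab; origin at the centre of its underside.
- spatula: bystander, leave alone: flat steel double spatula, 170 mm long (along its x), 4 mm thick; origin at the centre of its underside.

How it is judged:
By the outcome, as a careful person would: the job done as asked, in the order asked, and still so for the second after the job is handed in, while the arm keeps its last pose, push and grip.
It also fails if it takes over 72 s, if anything falls off the work surface, if the arm or the gripper's body presses on something with over 40 N, if the wrist force passes 120 N, or if a joint passes its speed limit or range.

## Working session

There is one attempt and no reset: what is moved stays moved. The work goes in short steps, Python scripts to look and compute and a shell command to move; the robot and the scene stay as the last step left them, time stands still between calls to the robot, and variables do not carry over. Pictures are saved under pics/ and viewed, at most 14 in all, crops included, and the job is handed in when it is done.

```bash
ls; mkdir -p pics; cat > h.py <<'E'
import numpy as np, cv2
from station import arm, grab_frame, camera_params, spot_in
from scipy.spatial.transform import Rotation as Ro
def w(cam,uv,d,P=None):
    P=P or camera_params(cam); K=np.array(P["mtx"]);R=np.array(P["R"]);t=np.array(P["t"])
    c=np.linalg.inv(K)@np.array([uv[0],uv[1],1.])*d
    return R.T@(c-t)
def atz(cam,uv,z,P=None):
    P=P or camera_params(cam);a=w(cam,uv,0.1,P);b=w(cam,uv,1.,P)
    return a+(b-a)*(z-a[2])/(b[2]-a[2])
def proj(cam,X,P=None):
    P=P or camera_params(cam); c=np.array(P["R"])@np.array(X)+np.array(P["t"]); p=np.array(P["mtx"])@c; return p[:2]/p[2]
E
python3 - <<'E'
from h import *
np.set_printoptions(precision=4,suppress=True)
print(arm.get_state())
for c in ["top","side"]:
    im,d=grab_frame(c); cv2.imwrite(f"pics/{c}0.png",im)
    P=camera_params(c); print(c,-np.array(P["R"]).T@np.array(P["t"]))
    for q in ["stopper_head","flask_mouth","red_key_head","blue_key_head","keyhole","mixer","red_stand"]:
        for r in spot_in(q,c)[:2]:
            u=r["uv"]; dd=d[int(u[1]),int(u[0])]; print(q,np.array(u),round(r["confidence"],2),w(c,u,dd) if dd>0 else None)
E
```

```text
pics
{'t': 0.0, 'q': array([ 1.4701,  0.3594,  0.0111, -0.0003, -1.2241, -0.2881]), 'qd': array([-0.0027,  0.0007,  0.0004, -0.0004,  0.0016, -0.0005]), 'joint_efforts': array([ -0.0021, -58.2718,  29.3066,   6.9975,   0.0071,  -0.0002]), 'eef_pos': array([0.2557, 0.6242, 0.2256]), 'ee_rot': array([ 3.14  , -0.0001, -0.3889]), 'force': array([-0.4537, -0.7197, -0.3968]), 'moment': array([-0.0353,  0.0026,  0.0137]), 'gripper_force': 0.0, 'width': 0.08773280276145551}
top [0.296  0.0195 1.443 ]
stopper_head [462.3 304.4] 0.72 [ 0.4142 -0.3587  0.05  ]
flask_mouth [302.4 236.8] 0.78 [0.59   0.0552 0.0604]
red_key_head [444.1 247.8] 0.4 [ 0.5581 -0.3125  0.0758]
blue_key_head [198.6 283.1] 0.57 [0.4659 0.3204 0.0715]
keyhole [335.  238.5] 0.56 [ 0.5943 -0.032   0.019 ]
mixer [301.2 241.6] 0.93 [0.5773 0.0583 0.0594]
red_stand [439.6 253.2] 0.74 [ 0.5505 -0.3087  0.0394]
red_stand [333.6 168.9] 0.2 [ 0.7818 -0.0283  0.049 ]
side [ 0.4691 -0.6164  0.911 ]
stopper_head [275.4 436.9] 0.65 [ 0.4225 -0.3619  0.0546]
flask_mouth [329.1 258.1] 0.96 [0.5876 0.0211 0.0604]
red_key_head [347.2 405.6] 0.68 [ 0.5604 -0.3333  0.0752]
blue_key_head [265.1 179.8] 0.5 [0.4582 0.3247 0.0558]
blue_key_head [327.7 258.2] 0.5 [0.5842 0.0213 0.0605]
keyhole [335. 280.] 0.93 [ 0.5902 -0.0433  0.0605]
mixer [331.2 253.9] 0.68 [0.5952 0.0354 0.057 ]
mixer [277.2 436. ] 0.47 [ 0.4259 -0.3605  0.0532]
red_stand [344.4 415.8] 0.68 [ 0.5562 -0.3364  0.0302]
```

View pics/top0.png

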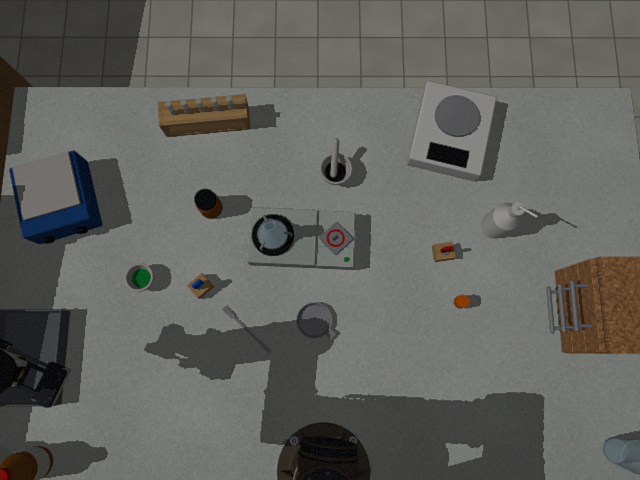

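View pics/side0.png

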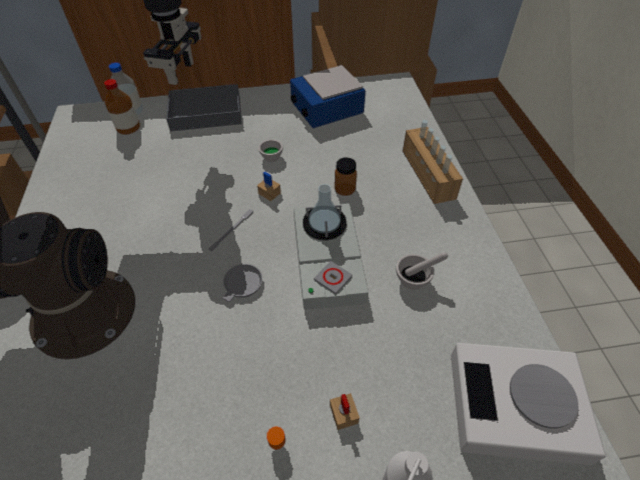

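The top view shows the stopper at about (461,301), the red key at (446,250), the keyhole ring at (336,238), and the flask at (272,235) with its mouth near (270,228). The side view agrees, with the mouth at (324,190), keyhole (333,277), stopper (276,437) and red key (346,405). I'll stop over the mixer on the way to look with the wrist camera.

```bash
cat >> h.py <<'E'
def delta(p,yaw,tilt=None):
    s=arm.get_state(); R=Ro.from_euler('xyz',s['ee_rot']); T=Ro.from_euler('xyz',[np.pi,0,yaw])
    return np.round(np.r_[R.inv().apply(np.array(p)-s['eef_pos'])*1000,(R.inv()*T).as_rotvec()],3)
E
python3 - <<'E'
from h import *
np.set_printoptions(precision=4,suppress=True)
P=camera_params("wrist"); s=arm.get_state(); R=Ro.from_euler('xyz',s['ee_rot'])
c=-np.array(P["R"]).T@np.array(P["t"])
print("cam in tool",R.inv().apply(c-s['eef_pos'])); print((np.array(P["R"])@R.as_matrix())); print(P["mtx"])
for p in [(0.46,0.05,0.42),(0.48,0.05,0.36),(0.418,-0.36,0.25)]: print(delta(p,-0.389))
E
```

```text
cam in tool [ 0.0699 -0.0003 -0.1582]
[[ 0.0003  1.      0.0005]
 [-0.9643  0.0004 -0.2647]
 [-0.2647 -0.0004  0.9643]]
[[361.7739   0.     322.1616]
 [  0.     361.7739 238.8614]
 [  0.       0.       1.    ]]
[ 406.699  454.323 -193.423   -0.       0.       0.   ]
[ 425.207  446.742 -133.424   -0.       0.       0.   ]
[523.256 849.648 -23.433  -0.      0.      0.   ]
```

```bash
python3 -m jog '[[[100,100,-60,0,0,0,87],[425,447,-133,0,0,0,87],[425,447,-133,0,0,0,87],[425,447,-133,0,0,0,87],[425,447,-133,0,0,0,87],[425,447,-133,0,0,0,87],[425,447,-133,0,0,0,87],[425,447,-133,0,0,0,87],[425,447,-133,0,0,0,87],[425,447,-133,0,0,0,87],[425,447,-133,0,0,0,87],[425,447,-133,0,0,0,87],[425,447,-133,0,0,0,87],[425,447,-133,0,0,0,87]]]' && python3 - <<'E'
from h import *
np.set_printoptions(precision=4,suppress=True)
P=camera_params("wrist"); im,d=grab_frame("wrist"); cv2.imwrite("pics/w1.png",im); np.save("pics/w1d.npy",d)
import pickle; pickle.dump(P,open("pics/w1.pkl","wb"))
print(arm.get_state()['q'])
for q,z in [("flask_mouth",.183),("keyhole",.06)]:
    for r in spot_in(q,"wrist")[:2]: u=r["uv"]; print(q,u,r["confidence"],d[int(u[1]),int(u[0])],atz("wrist",u,z,P))
E
```

```text
t: 2.55
eef_pos: [0.4794, 0.051, 0.3593]
ee_rot: [3.141, 0.0, -0.387]
force: [-0.4, 0.1, 0.3]
width: 0.087
gripper_force: 0.0
[ 0.5148 -0.0281 -0.1638 -0.0001 -1.4354  0.6691]
flask_mouth [283.4, 109.5] 0.69 0.43111047 [0.5805 0.0469 0.183 ]
keyhole [349.7, 83.9] 0.69 0.4240601 [ 0.5904 -0.0286  0.06  ]
```

View pics/w1.png

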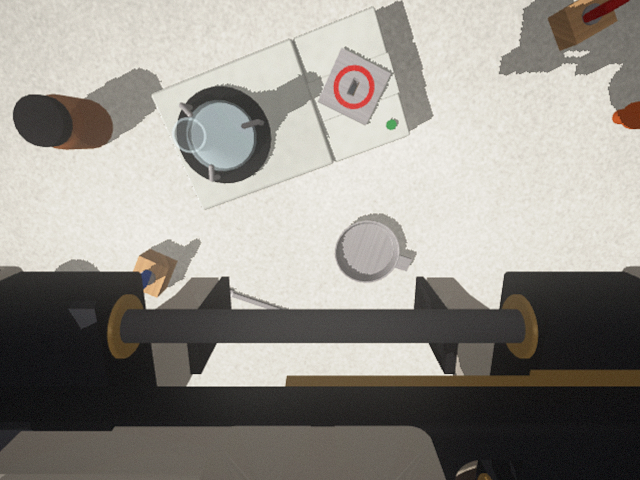

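The wrist view shows the flask mouth ring centred near (190,135), the red ring with the slot at (354,87), and the red key and stopper at the right edge. Next I go over the stopper.

```bash
python3 - <<'E'
from h import *
import pickle
np.set_printoptions(precision=4,suppress=True)
P=pickle.load(open("pics/w1.pkl","rb")); im=cv2.imread("pics/w1.png")
print("mouth",atz("wrist",(190,135),.183,P))
hsv=cv2.cvtColor(im,cv2.COLOR_BGR2HSV); m=((hsv[...,0]<8)|(hsv[...,0]>172))&(hsv[...,1]>130)&(hsv[...,2]>120)
m[:,450:]=0; c=max(cv2.findContours(m.astype(np.uint8),cv2.RETR_EXTERNAL,cv2.CHAIN_APPROX_NONE)[0],key=cv2.contourArea)
e=cv2.fitEllipse(c); print(e,atz("wrist",e[0],.06,P))
print(atz("wrist",(153,88),.054,P),atz("wrist",(205,209),.054,P),atz("wrist",(410,137),.06,P))
print(delta((.418,-.36,.2),-.389),delta((.45,-.2,.3),-.389))
cv2.imwrite("pics/c1.png",np.hstack([cv2.resize(im[40:140,300:400],None,fx=4,fy=4,interpolation=2),cv2.resize(im[90:190,150:250],None,fx=4,fy=4,interpolation=2)]))
E
```

```text
mouth [0.5922 0.1324 0.183 ]
((353.4296875, 86.6636962890625), (39.4269905090332, 42.572505950927734), 10.52550983428955) [ 0.5859 -0.0315  0.06  ]
[0.6752 0.1896 0.054 ] [0.521  0.1989 0.054 ] [ 0.5067 -0.0751  0.06  ]
[ 98.115 403.476 159.526   0.      0.      0.002] [ 67.32  243.241  59.524   0.      0.      0.002]
```

View pics/c1.png

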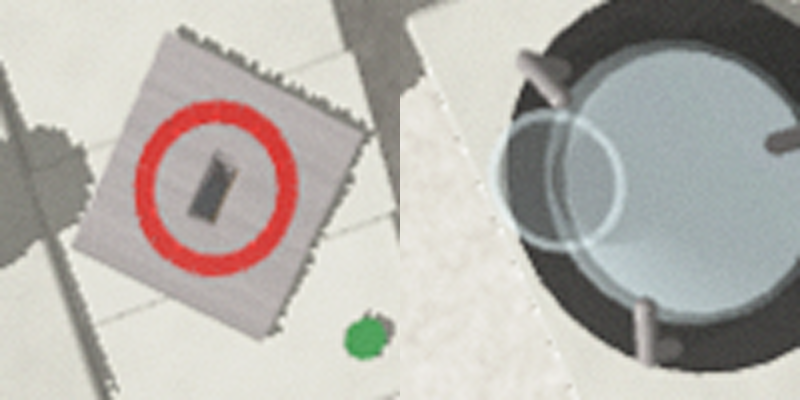

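The crop puts the mouth centre at about (189.5,134.5), i.e. world (0.592, 0.132). The slot's long axis runs from crop (203,215) to (225,158).

```bash
python3 -m jog '[[[67,243,60,0,0,0,87],[67,243,60,0,0,0,87],[67,243,60,0,0,0,87],[67,243,60,0,0,0,87],[98,403,160,0,0,0,87],[98,403,160,0,0,0,87],[98,403,160,0,0,0,87],[98,403,160,0,0,0,87],[98,403,160,0,0,0,87]]]' && python3 - <<'E'
from h import *
np.set_printoptions(precision=4,suppress=True)
P=camera_params("wrist"); s=arm.get_state(); im,d=grab_frame("wrist"); cv2.imwrite("pics/w2.png",im)
print(s['eef_pos'],s['q'])
hsv=cv2.cvtColor(im,cv2.COLOR_BGR2HSV)
m=(hsv[...,0]>4)&(hsv[...,0]<14)&(hsv[...,1]>190)&(hsv[...,2]>150)
c=max(cv2.findContours(m.astype(np.uint8),cv2.RETR_EXTERNAL,cv2.CHAIN_APPROX_NONE)[0],key=cv2.contourArea)
print(cv2.contourArea(c),cv2.boundingRect(c))
mm=np.zeros(d.shape,np.uint8); cv2.drawContours(mm,[c],-1,1,-1)
vs,us=np.nonzero(mm); X=np.array([w("wrist",(u,v),d[v,u],P) for u,v in zip(us,vs) if d[v,u]>0])
t=X[X[:,2]>.05]; print(len(t),t.mean(0),t.min(0),t.max(0))
for q,z in [("stopper_head",.054),("red_key_head",.06)]:
    for r in spot_in(q,"wrist")[:1]: u=r["uv"]; print(q,u,r["confidence"],atz("wrist",u,z,P))
E
```

```text
t: 3.82
eef_pos: [0.4174, -0.3605, 0.199]
ee_rot: [3.141, 0.001, -0.39]
force: [-0.3, 0.6, 0.8]
width: 0.0868
gripper_force: 0.0
[ 0.4174 -0.3605  0.199 ] [-0.3571  0.1776 -0.302   0.0001 -1.0927  1.5378]Traceback (most recent call last):
  File "<stdin>", line 7, in <module>
ValueError: max() iterable argument is empty
```

View pics/w2.png

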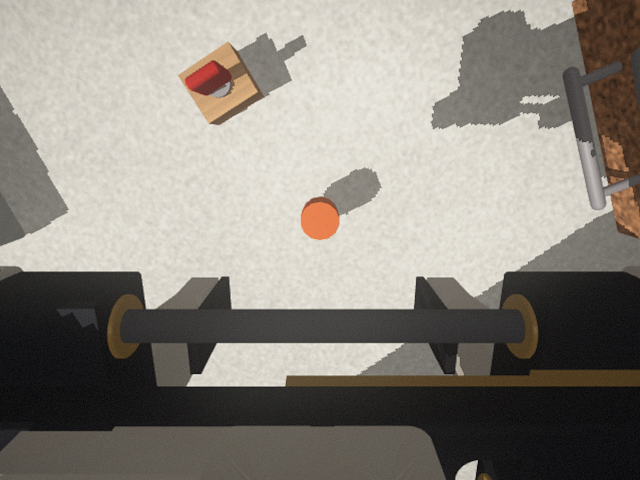

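The stopper's top disc is at (320,220) in the wrist view. The red key is at (208,78), its head running slantwise across its stand.

```bash
cat > blob.py <<'E'
from h import *
np.set_printoptions(precision=4,suppress=True)
import sys
def stop(cam="wrist"):
    P=camera_params(cam); s=arm.get_state(); im,d=grab_frame(cam)
    hsv=cv2.cvtColor(im,cv2.COLOR_BGR2HSV)
    m=(hsv[...,0]>3)&(hsv[...,0]<16)&(hsv[...,1]>165)&(hsv[...,2]>190)
    c=max(cv2.findContours(m.astype(np.uint8),cv2.RETR_EXTERNAL,cv2.CHAIN_APPROX_NONE)[0],key=cv2.contourArea)
    e=cv2.minEnclosingCircle(c); return P,s,im,d,c,e
E
python3 - <<'E'
from blob import *
P,s,im,d,c,e=stop(); hsv=cv2.cvtColor(im,cv2.COLOR_BGR2HSV); print(hsv[220,320],e,cv2.contourArea(c),cv2.fitEllipse(c),d[220,320])
u=cv2.fitEllipse(c)[0]; p=atz("wrist",u,.054,P); print(p, w("wrist",u,d[220,320],P))
print(delta((p[0],p[1],.02),-.389))
E
```

```text
[ 10 163 233] ((319.9337463378906, 220.7168731689453), 18.822982788085938) 1026.0 ((320.0601501464844, 220.82211303710938), (35.68944549560547, 36.68683624267578), 98.85746765136719) 0.31175065
[ 0.4212 -0.3589  0.054 ] [ 0.4211 -0.3588  0.0534]
[  2.099  -1.768 180.429   0.     -0.001   0.001]
```

```bash
python3 -m jog '[[[2,-2,60,0,0,0,70],[2,-2,120,0,0,0,60],[2,-2,160,0,0,0,60],[2,-2,179,0,0,0,60],[2,-2,179,0,0,0,60],[2,-2,179,0,0,0,28],[2,-2,179,0,0,0,28],[2,-2,179,0,0,0,28],[2,-2,179,0,0,0,28],[2,-2,179,0,0,0,28],[2,-2,179,0,0,0,28]]]' 30
```

```text
t: 5.3
eef_pos: [0.4207, -0.3594, 0.0214]
ee_rot: [3.142, -0.001, -0.389]
force: [-0.8, 2.3, 7.2]
width: 0.032
gripper_force: 30.0
```

```bash
python3 - <<'E'
from h import *
for p in [(.43,-.3,.15),(.46,-.15,.26),(.535,.155,.26)]: print(delta(p,-.389))
E
```

```text
[-1.37740e+01 -5.84340e+01 -1.28623e+02  0.00000e+00 -1.00000e-03
  0.00000e+00]
[-4.27180e+01 -2.08607e+02 -2.38670e+02  0.00000e+00 -1.00000e-03
  0.00000e+00]
[-8.88970e+01 -5.19280e+02 -2.38749e+02  0.00000e+00 -1.00000e-03
  0.00000e+00]
```

```bash
python3 -m jog '[[[0,0,-40,0,0,0,28],[0,0,-90,0,0,0,28],[-14,-58,-129,0,0,0,28],[-43,-209,-239,0,0,0,28],[-43,-209,-239,0,0,0,28],[-43,-209,-239,0,0,0,28],[-89,-519,-239,0,0,0,28],[-89,-519,-239,0,0,0,28],[-89,-519,-239,0,0,0,28],[-89,-519,-239,0,0,0,28],[-89,-519,-239,0,0,0,28],[-89,-519,-239,0,0,0,28],[-89,-519,-239,0,0,0,28]]]' && python3 - <<'E'
from blob import *
P,s,im,d,c,e=stop(); cv2.imwrite("pics/w3.png",im); print(e); 
print(spot_in("flask_mouth","wrist")[:2], proj("wrist",(.592,.132,.183),P),s['eef_pos'])
E
```

```text
t: 6.92
eef_pos: [0.5343, 0.1552, 0.259]
ee_rot: [3.141, 0.001, -0.388]
force: [0.0, -0.4, -0.8]
width: 0.0324
gripper_force: 30.0Traceback (most recent call last):
  File "<stdin>", line 2, in <module>
  File "blob.py", line 8, in stop
    c=max(cv2.findContours(m.astype(np.uint8),cv2.RETR_EXTERNAL,cv2.CHAIN_APPROX_NONE)[0],key=cv2.contourArea)
ValueError: max() iterable argument is empty
```

```bash
python3 - <<'E'
from h import *
P=camera_params("wrist"); im,d=grab_frame("wrist"); cv2.imwrite("pics/w3.png",im)
print(spot_in("flask_mouth","wrist")[:2], proj("wrist",(.592,.132,.183),P))
import pickle; pickle.dump(P,open("pics/w3.pkl","wb")); print(arm.get_state()['q'])
E
```

```text
[{'uv': [395.2, 115.3], 'confidence': 0.95}] [320.7666093  152.56692608]
[ 6.32098876e-01  1.42613627e-01 -2.01882371e-01  1.01096764e-06
 -1.22640315e+00  5.48677640e-01]
```

View pics/w3.png

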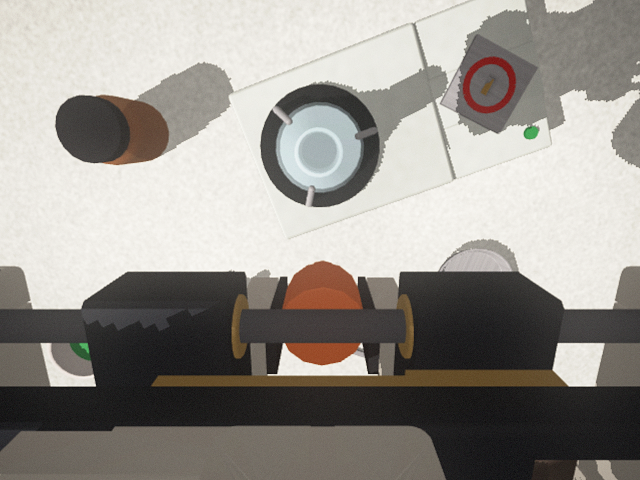

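The mouth rings are concentric around (318,152), near the predicted (321,153). The stopper is held centred at column 322. I'll refine the mouth position with a Hough fit.

```bash
python3 - <<'E'
from h import *
import pickle
P=pickle.load(open("pics/w3.pkl","rb")); im=cv2.imread("pics/w3.png")
g=cv2.cvtColor(im,cv2.COLOR_BGR2GRAY)[102:202,270:370]; g=cv2.GaussianBlur(cv2.resize(g,None,fx=4,fy=4,interpolation=2),(0,0),2)
for r0,r1 in [(64,84),(84,110)]:
    c=cv2.HoughCircles(g,cv2.HOUGH_GRADIENT,1,5,param1=40,param2=15,minRadius=r0,maxRadius=r1)
    for x,y,r in c[0][:3]:
        u=(270+(x-1.5)/4,102+(y-1.5)/4); print(u,r/4,atz("wrist",u,.183,P))
print(delta((.592,.132,.235),-.389))
E
```

```text
(np.float32(317.0), np.float32(150.25)) 19.375 [0.59421152 0.13365555 0.183     ]
(np.float32(317.75), np.float32(151.25)) 20.025 [0.59346687 0.13345226 0.183     ]
(np.float32(316.5), np.float32(151.5)) 20.575 [0.59362363 0.1342397  0.183     ]
(np.float32(317.25), np.float32(151.75)) 25.2 [0.59330302 0.13386087 0.183     ]
(np.float32(318.25), np.float32(151.0)) 24.0 [0.59348911 0.13310233 0.183     ]
(np.float32(318.0), np.float32(149.75)) 23.0 [0.59425568 0.13295624 0.183     ]
[ 6.1544e+01 -1.9750e+00  2.4680e+01  0.0000e+00  0.0000e+00 -1.0000e-03]
```

```bash
python3 -m jog '[[[40,-3,10,0,0,0,28],[62,-3.5,25,0,0,0,28],[62,-3.5,30,0,0,0,28],[62,-3.5,50,0,0,0,28],[62,-3.5,60,0,0,0,28],[62,-3.5,66,0,0,0,28],[62,-3.5,66,0,0,0,28]]]'
```

```text
t: 7.95
eef_pos: [0.5932, 0.1346, 0.1938]
ee_rot: [-3.142, -0.0, -0.389]
force: [-0.7, 0.6, 0.1]
width: 0.0324
gripper_force: 30.0
```

```bash
python3 -m jog '[[[0,1,4,0,0,0,28],[0,1,8,0,0,0,28],[0,1,11,0,0,0,28],[0,1,13,0,0,0,28],[0,1,14.5,0,0,0,28],[0,1,14.5,0,0,0,28]]]'; python3 - <<'E'
from h import *
for c in ["side","wrist"]:
    im,d=grab_frame(c); cv2.imwrite(f"pics/{c}4.png",im)
im=cv2.imread("pics/side4.png"); cv2.imwrite("pics/s4c.png",cv2.resize(im[120:280,250:450],None,fx=3.5,fy=3.5))
E
```

```text
t: 8.7
eef_pos: [0.5929, 0.1336, 0.1804]
ee_rot: [-3.141, -0.001, -0.388]
force: [-4.9, -0.2, 8.5]
width: 0.0323
gripper_force: 30.0
```

View pics/s4c.png

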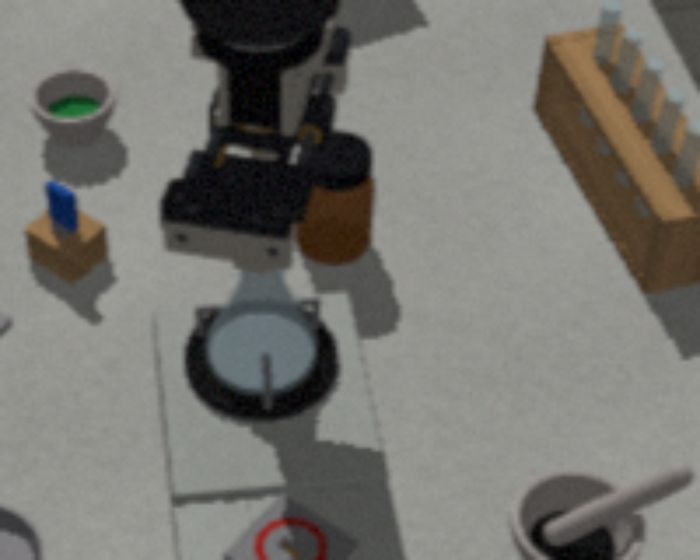

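TCP z 0.1804 with 8.5 N upward matches the home height. I'll press a little more while easing the lateral load, release, retreat and check.

```bash
python3 -m jog '[[[-0.7,0,1,0,0,0,28],[-0.7,0,2,0,0,0,28],[-0.7,0,2,0,0,0,28]]]'; python3 -m jog '[[[-0.3,0,-1.5,0,0,0,34],[-0.3,0,-1.5,0,0,0,38],[-0.3,0,-1.5,0,0,0,50],[-0.3,0,-1.5,0,0,0,60],[0,0,-30,0,0,0,60],[0,0,-80,0,0,0,60],[-40,0,-100,0,0,0,60],[-60,0,-100,0,0,0,60],[-60,0,-100,0,0,0,60]]]';  python3 - <<'E'
from h import *
P=camera_params("wrist"); im,d=grab_frame("wrist"); cv2.imwrite("pics/w5.png",im); X=proj("wrist",(.5932,.1332,.213),P)
print(X, d[int(X[1])-3:int(X[1])+4:3,int(X[0])-15:int(X[0])+16:5], P["mtx"][0][0]*.034)
hsv=cv2.cvtColor(im,cv2.COLOR_BGR2HSV); print(hsv[int(X[1]),int(X[0])])
import pickle; pickle.dump(P,open("pics/w5.pkl","wb")); np.save("pics/w5d.npy",d)
print(arm.get_state()['q'])
i,j=int(X[1]),int(X[0])
cv2.imwrite("pics/w5c.png",np.hstack([im,cv2.resize(im[max(0,i-60):i+60,j-20-60:j+60],(160,120))[:0].reshape(0,160,3)]) if 0 else im)
E
```

```text
t: 9.18
eef_pos: [0.593, 0.1336, 0.1803]
ee_rot: [-3.141, -0.003, -0.388]
force: [-7.0, -1.8, 18.8]
width: 0.0323
gripper_force: 30.0
t: 10.3
eef_pos: [0.5356, 0.1571, 0.2767]
ee_rot: [-3.141, 0.0, -0.387]
force: [0.6, -1.0, -0.1]
width: 0.0595
gripper_force: 0.0
[323.4814877  152.55032641] [[0.21544103 0.21562897 0.21586873 0.21575439 0.2168409  0.21440916
  0.21506931]
 [0.21597363 0.21470667 0.         0.21597873 0.21510495 0.2156172
  0.2167086 ]
 [0.21707796 0.21690165 0.2162709  0.21572138 0.21788336 0.21635504
  0.21593376]] 12.300313201884356
[ 12 176 247]
[ 6.34931895e-01  1.38611168e-01 -1.68568472e-01 -1.70850942e-04
 -1.26439016e+00  5.48348543e-01]
```

View pics/w5.png

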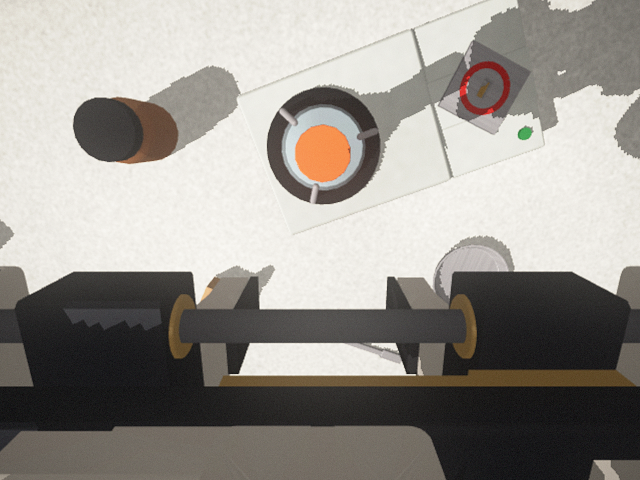

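The stopper's orange disc sits at (323,153) where predicted, and the keyhole ring is at (485,89). I'll check its height and tilt, and get the move to a close look at the keyhole.

```bash
python3 - <<'E'
from h import *
import pickle
np.set_printoptions(precision=4,suppress=True)
P=pickle.load(open("pics/w5.pkl","rb")); d=np.load("pics/w5d.npy")
X=np.array([w("wrist",(u,v),d[v,u],P) for v in range(130,177,2) for u in range(300,346,2) if d[v,u]>0 and (u-323)**2+(v-153)**2<23**2])
X=X[X[:,2]>.2]; A=np.c_[X[:,:2]-X[:,:2].mean(0),np.ones(len(X))]; k=np.linalg.lstsq(A,X[:,2],rcond=None)[0]; print("top",X[:,:2].mean(0),k)
print(delta((.53,-.01,.17),-.389))
E
```

```text
top [0.593  0.1336] [-0.      0.0046  0.213 ]
[ 57.394 156.751 106.437   0.001   0.001   0.001]
```

The stopper is home: its top is at 0.213 m and it has no tilt.

```bash
python3 -m jog '[[[0,60,0,0,0,0,60],[40,120,30,0,0,0,60],[57,157,106,0,0,0,60],[57,157,106,0,0,0,60],[57,157,106,0,0,0,60],[57,157,106,0,0,0,60]]]' && python3 - <<'E'
from h import *
np.set_printoptions(precision=4,suppress=True)
P=camera_params("wrist"); im,d=grab_frame("wrist"); cv2.imwrite("pics/w6.png",im)
hsv=cv2.cvtColor(im,cv2.COLOR_BGR2HSV); m=((hsv[...,0]<8)|(hsv[...,0]>172))&(hsv[...,1]>130)&(hsv[...,2]>90)
cs,h=cv2.findContours(m.astype(np.uint8),cv2.RETR_CCOMP,cv2.CHAIN_APPROX_NONE)
for c in sorted(cs,key=cv2.contourArea)[-2:]:
    e=cv2.fitEllipse(c); print(e,atz("wrist",e[0],.06,P))
x,y=map(int,e[0]); r=int(min(e[1])/2*.62)
g=cv2.cvtColor(im,cv2.COLOR_BGR2GRAY); k=np.zeros_like(g); cv2.circle(k,(x,y),r,1,-1)
med=np.median(g[k>0]); dk=((g<med*.75)&(k>0)).astype(np.uint8); print(med,dk.sum())
c=max(cv2.findContours(dk,cv2.RETR_EXTERNAL,cv2.CHAIN_APPROX_NONE)[0],key=cv2.contourArea); R=cv2.minAreaRect(c); B=cv2.boxPoints(R); print(R)
Wd=np.array([atz("wrist",b,.06,P) for b in B])[:,:2]; print(Wd,Wd.mean(0))
for a,b in [(0,1),(1,2),(2,3),(3,0)]:
    v=Wd[b]-Wd[a]; print(np.linalg.norm(v)*1000,np.arctan2(v[1],v[0]))
cv2.imwrite("pics/c6.png",cv2.resize(im[y-50:y+50,x-50:x+50],None,fx=5,fy=5,interpolation=2))
E
```

```text
t: 11.1
eef_pos: [0.5308, -0.0102, 0.1713]
ee_rot: [3.141, -0.0, -0.389]
force: [0.0, -0.1, 0.3]
width: 0.0598
gripper_force: 0.0
((321.20599365234375, 155.05856323242188), (51.316566467285156, 52.649322509765625), 0.9712139964103699) [ 0.5858 -0.0316  0.06  ]
((321.23291015625, 154.6986083984375), (64.32947540283203, 66.01290130615234), 4.402556896209717) [ 0.5861 -0.0317  0.06  ]
191.0 257
((320.25775146484375, 155.67010498046875), (10.965738296508789, 24.571378707885742), 23.962491989135742)
[[ 0.5825 -0.0216]
 [ 0.5944 -0.0344]
 [ 0.5888 -0.0399]
 [ 0.5768 -0.0271]] [ 0.5857 -0.0307]
17.46997425918897 -0.8210563123530649
7.86852349458393 -2.3653451106549737
17.523097081098854 2.327795022807203
7.9944727565111995 0.7692409096070993
```

View pics/c6.png

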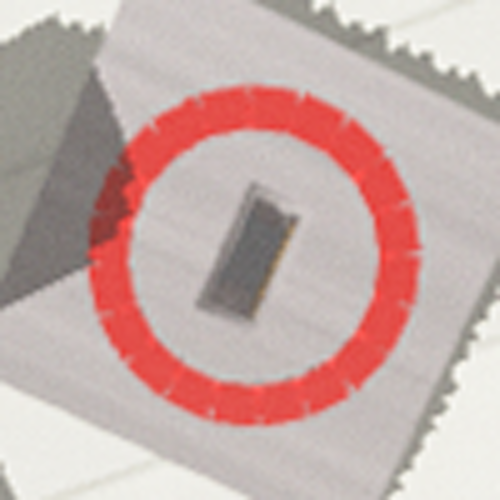

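The slot is clear at the ring's centre, with world centre about (0.586, -0.0315). Its long axis is at about -0.81 rad. On to the red key.

```bash
python3 - <<'E'
from h import *
print(delta((.495,-.31,.2),-.389))
E
```

```text
[ 8.03980e+01  2.91517e+02 -2.82270e+01 -0.00000e+00 -1.00000e-03
  1.00000e-03]
```

```bash
python3 -m jog '[[[80,291,-28,0,0,0,60],[80,291,-28,0,0,0,60],[80,291,-28,0,0,0,60],[80,291,-28,0,0,0,60],[80,291,-28,0,0,0,60],[80,291,-28,0,0,0,60],[80,291,-28,0,0,0,60]]]' && python3 - <<'E'
from h import *
np.set_printoptions(precision=4,suppress=True)
P=camera_params("wrist"); im,d=grab_frame("wrist"); cv2.imwrite("pics/w7.png",im)
for q in ["wash_bottle"]:
    print(q,[(r['uv'],r['confidence']) for r in spot_in(q,"wrist")[:1]])
hsv=cv2.cvtColor(im,cv2.COLOR_BGR2HSV); m=((hsv[...,0]<8)|(hsv[...,0]>172))&(hsv[...,1]>150)&(hsv[...,2]>50)
c=max(cv2.findContours(m.astype(np.uint8),cv2.RETR_EXTERNAL,cv2.CHAIN_APPROX_NONE)[0],key=cv2.contourArea)
mm=np.zeros(d.shape,np.uint8); cv2.drawContours(mm,[c],-1,1,-1); vs,us=np.nonzero(mm)
X=np.array([w("wrist",(u,v),d[v,u],P) for u,v in zip(us,vs) if d[v,u]>0]); print(len(X),X.min(0),X.max(0))
t=X[X[:,2]>.071].astype(np.float32); R=cv2.minAreaRect(t[:,:2]*1000); B=cv2.boxPoints(R); print("top",len(t),t.mean(0),R,B)
# stand top
p=t.mean(0)
vs,us=np.nonzero(d>0); s=(np.abs(us-us.mean())<400)
X=np.array([w("wrist",(u,v),d[v,u],P) for u,v in zip(us[::2],vs[::2]) if v<250]); 
near=X[(np.hypot(X[:,0]-p[0],X[:,1]-p[1])<.045)&(np.abs(X[:,2]-.034)<.004)].astype(np.float32)
R=cv2.minAreaRect(near[:,:2]*1000); print("stand",len(near),R,cv2.boxPoints(R))
tall=X[X[:,2]>.1]; print("tall",len(tall),tall.min(0) if len(tall) else 0,tall.max(0) if len(tall) else 0)
E
```

```text
t: 12.02
eef_pos: [0.4943, -0.3095, 0.1998]
ee_rot: [-3.141, -0.001, -0.389]
force: [0.4, 0.2, -0.4]
width: 0.0596
gripper_force: 0.0
wash_bottle [([440.0, 12.5], 0.81)]
399 [ 0.5508 -0.3365  0.0332] [ 0.5625 -0.3062  0.0782]
top 398 [ 0.5566 -0.3233  0.0757] ((556.5349731445312, -323.1861267089844), (9.09620189666748, 26.702957153320312), 8.415935516357422) [[ 550.0817 -310.6441]
 [ 553.9899 -337.0595]
 [ 562.9882 -335.7282]
 [ 559.08   -309.3128]]
stand 1209 ((556.8111572265625, -323.78424072265625), (44.020233154296875, 49.88545227050781), 7.788669109344482) [[ 531.6238 -302.0544]
 [ 538.3843 -351.4796]
 [ 581.9985 -345.5141]
 [ 575.238  -296.0888]]
tall 85 [ 0.5954 -0.4688  0.1004] [ 0.6052 -0.4444  0.1098]
```

View pics/w7.png

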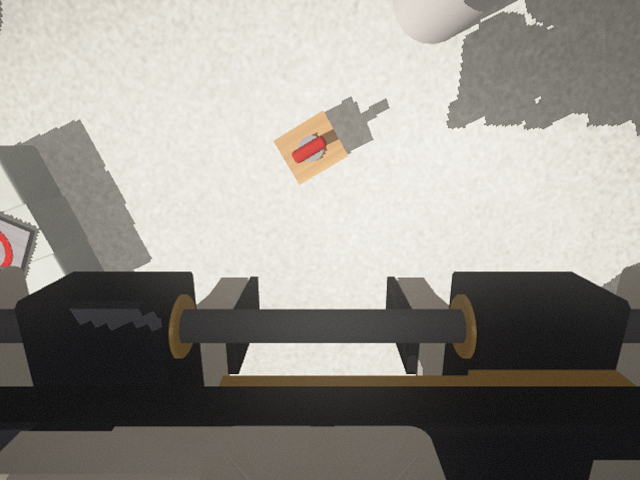

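The key's head is centred at (310,150) with its stand squarely around it, and the wash bottle is at the upper right (430,20). I'll check bottle clearance from the top camera's depth.

```bash
python3 - <<'E'
from h import *
np.set_printoptions(precision=4,suppress=True)
im,d=grab_frame("top"); P=camera_params("top")
vs,us=np.mgrid[180:260,460:580]; X=np.array([w("top",(u,v),d[v,u],P) for u,v in zip(us.ravel(),vs.ravel()) if d[v,u]>0])
for lo,hi in [(.02,.08),(.08,.14),(.14,.18),(.18,.24)]:
    t=X[(X[:,2]>lo)&(X[:,2]<hi)]
    if len(t): print(lo,len(t),t.min(0),t.max(0))
print(delta((.5562,-.3233,.15),-1.43), delta((.5562,-.3233,.042),-1.43))
E
```

```text
[62.827 -9.696 49.558 -0.001 -0.001  1.043] [ 62.753  -9.678 157.558  -0.001  -0.001   1.043]
```

```bash
python3 -m jog '[[[63,-10,50,0,0,1.041,60],[63,-10,50,0,0,1.041,60],[63,-10,50,0,0,1.041,60],[63,-10,50,0,0,1.041,60],[63,-10,50,0,0,1.041,60],[63,-10,50,0,0,1.041,60],[63,-10,50,0,0,1.041,50],[63,-10,50,0,0,1.041,40],[63,-10,90,0,0,1.041,40],[63,-10,110,0,0,1.041,40],[63,-10,110,0,0,1.041,40]]]' && python3 - <<'E'
from h import *
np.set_printoptions(precision=4,suppress=True)
print(delta((.5566,-.3233,.042),-1.43))
im,d=grab_frame("side"); P=camera_params("side")
vs,us=np.mgrid[380:480,370:470]; X=np.array([w("side",(u,v),d[v,u],P) for u,v in zip(us.ravel(),vs.ravel()) if d[v,u]>0])
for lo,hi in [(.03,.08),(.08,.14),(.14,.18),(.18,.24)]:
    t=X[(X[:,2]>lo)&(X[:,2]<hi)&(X[:,1]<-.42)]
    if len(t): print(lo,len(t),t.min(0),t.max(0))
E
```

```text
t: 13.55
eef_pos: [0.5548, -0.3239, 0.0874]
ee_rot: [3.138, 0.001, -1.428]
force: [0.4, -0.6, 0.8]
width: 0.0398
gripper_force: 0.0
[-0.24  -2.052 45.431  0.003  0.001  0.002]
0.03 59 [ 0.5986 -0.4633  0.0302] [ 0.7686 -0.4202  0.0789]
0.08 438 [ 0.5977 -0.4835  0.0809] [ 0.6705 -0.4333  0.14  ]
0.14 234 [ 0.6121 -0.4854  0.1402] [ 0.6558 -0.4478  0.1791]
0.18 448 [ 0.6102 -0.4941  0.1802] [ 0.6502 -0.4538  0.2165]
```

The bottle is clear, centred near (0.634, -0.475). Descend and grip.

```bash
python3 -m jog '[[[0,-1.7,20,0,0,0,40],[0,-1.7,40,0,0,0,40],[0,-1.7,45,0,0,0,40],[0,-1.7,45,0,0,0,40],[0,-1.7,45,0,0,0,20],[0,-1.7,45,0,0,0,5],[0,-1.7,45,0,0,0,5],[0,-1.7,45,0,0,0,5],[0,-1.7,45,0,0,0,5],[0,-1.7,45,0,0,0,5]]]' 50
```

```text
t: 14.85
eef_pos: [0.5576, -0.3243, 0.0444]
ee_rot: [-3.141, -0.0, -1.43]
force: [-1.4, 0.2, 3.5]
width: 0.0096
gripper_force: 50.0
```

```bash
python3 -m jog '[[[0,0,-12,0,0,0,5],[0,0,-30,0,0,0,5],[0,0,-50,0,0,0,5],[0,0,-90,0,0,0,5],[0,0,-130,0,0,0,5],[0,0,-130,0,0,0,5],[0,0,-130,0,0,0,5]]]' && python3 - <<'E'
from h import *
np.set_printoptions(precision=4,suppress=True)
P=camera_params("wrist"); s=arm.get_state(); im,d=grab_frame("wrist")
R=Ro.from_euler('xyz',s['ee_rot'])
for z in [-.0195,.0105,.038]: print(z,proj("wrist",s['eef_pos']+R.apply([-.001,0,z]),P))
for c in ["red_key_tip","red_key_head"]: print(c,[(r['uv'],r['confidence']) for r in spot_in(c,"wrist")[:1]])
cv2.imwrite("pics/w8.png",cv2.resize(im[200:380,220:420],None,fx=3,fy=3,interpolation=2))
for p in [(.5859,-.0315,.16),(.5859,-.0315,.115)]: print(delta(p,-.812))
E
```

```text
t: 15.72
eef_pos: [0.5574, -0.3241, 0.1749]
ee_rot: [-3.14, -0.0, -1.43]
force: [-1.2, -0.6, -1.1]
width: 0.0095
gripper_force: 50.0
-0.0195 [319.9997 314.5607]
0.0105 [320.3487 286.6549]
0.038 [320.5834 267.891 ]
red_key_tip [([323.4, 291.0], 0.82)]
red_key_head [([323.7, 294.3], 0.75)]
[-285.505  -69.779   13.388    0.001    0.001   -0.618]
[-285.473  -69.843   58.388    0.001    0.001   -0.618]
```

View pics/w8.png

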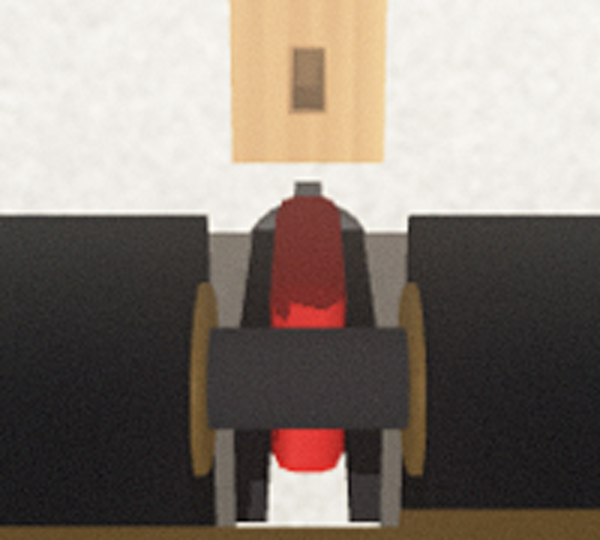

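The key hangs straight in the pads, with the empty slot of its stand visible above. The head is in the middle column and the tip is at about (322,261), so its offset is about -1 mm along tool x. Next I hover over the keyhole.

```bash
python3 -m jog '[[[-285,-70,0,0,0,-0.618,5],[-285,-70,0,0,0,-0.618,5],[-285,-70,0,0,0,-0.618,5],[-285,-70,0,0,0,-0.618,5],[-285,-70,0,0,0,-0.618,5],[-285,-70,0,0,0,-0.618,5],[-285,-70,45,0,0,-0.618,5],[-285,-70,56,0,0,-0.618,5],[-285,-70,56,0,0,-0.618,5],[-285,-70,56,0,0,-0.618,5]]]' && python3 - <<'E'
from h import *
np.set_printoptions(precision=4,suppress=True)
print(delta((.5867,-.0323,.0985),-.812))
im,d=grab_frame("wrist"); cv2.imwrite("pics/w9.png",cv2.resize(im[180:380,220:420],None,fx=3,fy=3,interpolation=2))
E
```

```text
t: 17.12
eef_pos: [0.5876, -0.0326, 0.1193]
ee_rot: [-3.141, -0.001, -0.812]
force: [-0.3, -0.1, -0.1]
width: 0.0096
gripper_force: 50.0
[-0.856  0.467 20.789 -0.001 -0.001 -0.   ]
```

View pics/w9.png

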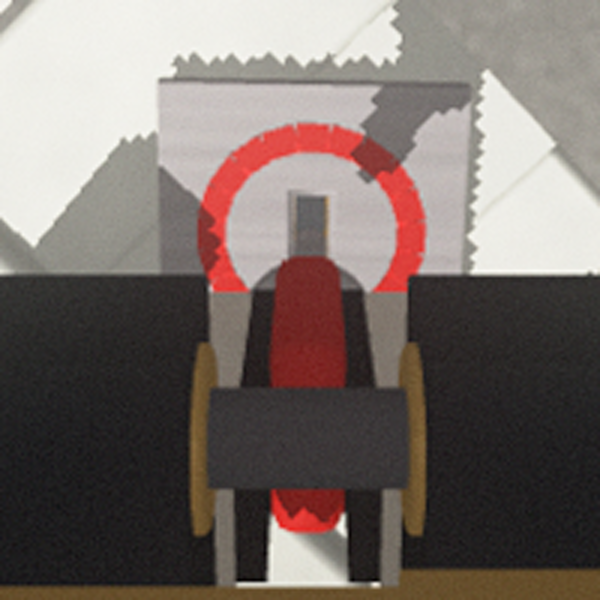

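The plate's edges are parallel to the image and the slot (crop 289–331, 190–260) lies in line with the key. A shift of about +0.5 mm in y and -0.9 mm in x is due. I'll enter the slot gently.

```bash
python3 -m jog '[[[-0.9,0.5,10,0,0,0,5],[-0.9,0.5,18,0,0,0,5],[-0.9,0.5,21,0,0,0,5],[-0.9,0.5,24,0,0,0,5],[-0.9,0.5,26,0,0,0,5],[-0.9,0.5,26,0,0,0,5]]]'
```

```text
t: 17.92
eef_pos: [0.5858, -0.0319, 0.092]
ee_rot: [3.141, 0.0, -0.812]
force: [0.2, -0.8, -0.5]
width: 0.0099
gripper_force: 50.0
```

```bash
python3 -m jog '[[[0.3,0,3,0,0,0,5],[0.3,0,6,0,0,0,5],[0.3,0,8,0,0,0,5],[0.3,0,10,0,0,0,5],[0.3,0,12,0,0,0,5],[0.3,0,12,0,0,0,5]]]' 60
```

```text
t: 18.68
eef_pos: [0.5866, -0.032, 0.0804]
ee_rot: [-3.141, -0.001, -0.812]
force: [1.5, -0.5, 3.1]
width: 0.0096
gripper_force: 60.0
```

```bash
python3 -m jog '[[[0,0,2,0,0,0,5],[0,0,4,0,0,0,5],[0,0,6,0,0,0,5],[0,0,8,0,0,0,5],[0,0,9,0,0,0,5],[0,0,10,0,0,0,5],[0,0,10,0,0,0,5]]]'
```

```text
t: 19.55
eef_pos: [0.5873, -0.0318, 0.0719]
ee_rot: [-3.139, -0.002, -0.811]
force: [-1.6, 1.5, 11.9]
width: 0.01
gripper_force: 60.0
```

```bash
python3 -m jog '[[[0,0,1,0,0,0,5],[0,0,2,0,0,0,5],[0,0,2.5,0,0,0.03,5],[0,0,2.5,0,0,-0.03,5],[0,0,2.5,0,0,0,5]]]'
```

```text
t: 20.18
eef_pos: [0.5873, -0.0319, 0.0702]
ee_rot: [-3.139, -0.002, -0.81]
force: [-4.0, 0.8, 21.0]
width: 0.0093
gripper_force: 60.0
```

```bash
python3 -m jog '[[[0,0,1,0,0,0,5],[0,0,1.5,0,0,0,5],[0,0,1.5,0,0,0,5]]]'; python3 - <<'E'
from h import *
np.set_printoptions(precision=4,suppress=True)
P=camera_params("wrist"); im,d=grab_frame("wrist")
X=np.array([w("wrist",(u,v),d[v,u],P) for v in range(230,330) for u in range(300,346) if d[v,u]>0 and im[v,u,2]>90 and im[v,u,2]>2.2*im[v,u,1]])
print(len(X),np.percentile(X[:,2],[2,50,90,95,98])); s=arm.get_state(); print(s['q'],s['moment'])
E
```

```text
t: 20.55
eef_pos: [0.5873, -0.0319, 0.0702]
ee_rot: [-3.139, -0.003, -0.81]
force: [-9.9, 1.7, 32.6]
width: 0.01
gripper_force: 60.0
1491 [0.0597 0.0816 0.1014 0.1019 0.1023]
[ 0.2787  0.3615 -0.3813  0.0017 -0.8243  0.4809] [1.0458 3.7994 0.0383]
```

The key is home: z no longer yields and the head top is at 0.102 m. I'll ease the push and start the clockwise turn about the key's axis.

```bash
python3 -m jog '[[[0,0,-2,0,0,0.1,5],[0,0.2,-2,0,0,0.25,5],[-0.1,0.4,-2,0,0,0.4,5],[-0.2,0.6,-2,0,0,0.55,5],[-0.3,0.7,-2,0,0,0.7,5],[-0.4,0.8,-2,0,0,0.8,5],[-0.4,0.8,-2,0,0,0.8,5]]]'; python3 -c "
from h import *
print(arm.get_state()['moment'],arm.get_state()['q'][5])"
```

```text
t: 21.48
eef_pos: [0.5873, -0.0324, 0.0703]
ee_rot: [-3.137, 0.0, -1.612]
force: [0.0, -0.6, 13.1]
width: 0.0098
gripper_force: 60.0
[-0.39049455 -0.04612811 -0.03933088] -0.32060491309299516
```

```bash
python3 -m jog '[[[0,0.2,0,0,0,0.15,5],[-0.1,0.3,0,0,0,0.3,5],[-0.1,0.5,0,0,0,0.45,5],[-0.2,0.6,0,0,0,0.6,5],[-0.3,0.7,0,0,0,0.75,5],[-0.4,0.8,0,0,0,0.85,5],[-0.4,0.8,0,0,0,0.92,5],[-0.4,0.8,0,0,0,0.92,5]]]'; python3 - <<'E'
from h import *
np.set_printoptions(precision=4,suppress=True)
print(arm.get_state()['moment'],arm.get_state()['q'])
P=camera_params("wrist");im,d=grab_frame("wrist"); cv2.imwrite("pics/w10.png",cv2.resize(im[180:380,220:420],None,fx=3,fy=3,interpolation=2))
E
```

```text
t: 22.48
eef_pos: [0.5866, -0.0323, 0.0703]
ee_rot: [-3.139, 0.003, -2.532]
force: [0.8, -2.3, 12.7]
width: 0.0096
gripper_force: 60.0
[-0.9405 -0.2703  0.0652] [ 0.2788  0.3601 -0.3836  0.0024 -0.823  -1.2413]
```

View pics/w10.png

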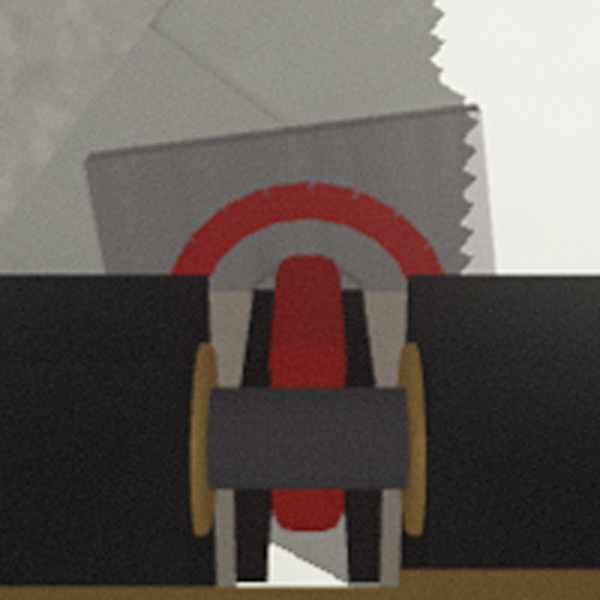

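The key stands turned and gripped square in the pads, about 1.72 rad from the start. Adding a little covers the play, and I'll watch the moment for the stop.

```bash
python3 -m jog '[[[0,0,0,0,0,0.03,5],[0,0,0,0,0,0.05,5],[0,0,0,0,0,0.05,5],[0,0,0,0,0,0.05,5]]]'; python3 - <<'E'
from h import *
ms=[]
for i in range(4):
    grab_frame("wrist"); ms.append(arm.get_state()['moment'][2])
print(ms)
E
```

```text
t: 23.02
eef_pos: [0.5864, -0.0321, 0.0702]
ee_rot: [-3.139, 0.003, -2.58]
force: [0.8, -2.4, 13.3]
width: 0.0096
gripper_force: 60.0
[np.float64(0.15225611835850594), np.float64(0.10853853756704954), np.float64(0.0904949816981001), np.float64(0.09325613076805121)]
```

```bash
python3 -m jog '[[[0,0,0,0,0,0.03,5],[0,0,0,0,0,0.03,5],[0,0,0,0,0,0.03,5]]]'; python3 - <<'E'
from h import *
np.set_printoptions(precision=4,suppress=True)
ms=[]
for i in range(4):
    im,d=grab_frame("top"); ms.append(arm.get_state()['moment'][2])
print(np.array(ms),[ (c,[(r['uv'],round(r['confidence'],2)) for r in spot_in(c,"top")[:1]]) for c in ("stopper_head","blue_key_head")])
im,d=grab_frame("side"); u=proj("side",(.593,.1335,.2)); print(u,im[int(u[1]),int(u[0])])
E
```

```text
t: 23.6
eef_pos: [0.5865, -0.0322, 0.0703]
ee_rot: [-3.139, 0.004, -2.61]
force: [0.9, -3.2, 12.3]
width: 0.01
gripper_force: 60.0
[0.1218 0.1639 0.114  0.1484] [('stopper_head', [([341.2, 245.5], 0.43)]), ('blue_key_head', [([195.6, 284.2], 0.39)])]
[323.7476 182.7779] [56 60 64]
```

```bash
python3 -c "
from station import arm
print(arm.job_done())"
```

```text
the job is handed in; nothing more can be done
None
```

The job is handed in at about 24 s: the stopper sits home and upright in the flask, and the red key is fully in, turned about 1.8 rad clockwise (a quarter turn plus play) and still gripped; the switch angle itself was judged only from key rotation and rising spring torque.

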